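# Shut the drawers of the USB stick and the sharpener, leave the eraser's open

## Task

I have finished with the USB stick and the pencil sharpener: with the fingertips, gently push the two drawers they lie in fully shut, and leave the drawer with the eraser open just as it is. Only push on the outside of the drawer fronts: do not slam them, do not reach into the drawers or take hold of the fronts, and touch nothing that lies in them or stands around.

Things in the scene. Friction and masses are not known exactly. Their poses are not given: they have to be found in the camera images.
- drawer_unit: low pale-wood desktop drawer unit, 120 mm deep (x), 290 wide (y), 75 high; it stands firm and does not move. Origin: centre of its underside, on the desk; x points from its front to its back, y to its left, z up. Three drawers side by side, centres at y = +94 (left), 0 (middle), -94 mm (right), slide out at its front in -x; shut fronts lie at x = -60 mm
- drawer_left (a joint): how far the left drawer stands open, in m: 0 is fully shut against a hard stop, 0.09 is the most; at the start 0.055 to 0.085. It slides stiffly (about 1.5 N plus 8 N per m/s) and stays where it is left
- drawer_left_front (a point): centre of the outer face of the left drawer's flat white front panel, towards the robot, 36 mm above the desk; moves with the drawer. Axes as drawer_unit (push along +x). Panel 90 mm wide, 8 thick, from 6 to 66 mm above the desk, 4 mm from the next panel; behind it an open tray 74 mm wide, 95 long inside, floor 16 mm and rims 44 mm above the desk
- drawer_middle (a joint): how far the middle drawer stands open, in m: 0 is fully shut against a hard stop, 0.09 is the most; at the start 0.055 to 0.085. It slides stiffly (about 1.5 N plus 8 N per m/s) and stays where it is left
- drawer_middle_front (a point): centre of the outer face of the middle drawer's flat white front panel, towards the robot, 36 mm above the desk; moves with the drawer. Axes as drawer_unit (push along +x). Panel 90 mm wide, 8 thick, from 6 to 66 mm above the desk, 4 mm from the next panel; behind it an open tray 74 mm wide, 95 long inside, floor 16 mm and rims 44 mm above the desk
- drawer_right (a joint): how far the right drawer stands open, in m: 0 is fully shut against a hard stop, 0.09 is the most; at the start 0.055 to 0.085. It slides stiffly (about 1.5 N plus 8 N per m/s) and stays where it is left
- drawer_right_front (a point): centre of the outer face of the right drawer's flat white front panel, towards the robot, 36 mm above the desk; moves with the drawer. Axes as drawer_unit (push along +x). Panel 90 mm wide, 8 thick, from 6 to 66 mm above the desk, 4 mm from the next panel; behind it an open tray 74 mm wide, 95 long inside, floor 16 mm and rims 44 mm above the desk
- usb_stick: black USB stick with a grey end, 17 x 38 x 9 mm. It lies loose in one of the three drawers, near the front and in view; which drawer varies. Origin: centre of its underside, 16 mm above the desk
- sharpener: small silver metal pencil sharpener, 26 x 15 x 14 mm. It lies loose in one of the three drawers, near the front and in view; which drawer varies. Origin: centre of its underside, 16 mm above the desk
- eraser: eraser, cream coloured with a grey sleeve, 20 x 44 x 12 mm. It lies loose in one of the three drawers, near the front and in view; which drawer varies. Origin: centre of its underside, 16 mm above the desk. Its drawer is the one to leave open
- sticky_notes: pad of sticky notes 77 x 77 x 13 mm lying on top of the drawer unit, its top 88 mm above the desk, bystander, not to be disturbed. Origin: centre of its underside
- bulldog_clip: black bulldog clip 33 x 41 x 22 mm on top of the drawer unit, its top 97 mm above the desk, bystander, not to be disturbed. Origin: centre of its underside
- mug: white mug with a handle, 92 x 127 x 95 mm, on the desk left of the unit, bystander, not to be disturbed. Origin: centre of its underside
- mouse: black computer mouse 116 x 59 x 38 mm, on the desk to the left, bystander, not to be disturbed. Origin: centre of its underside
- stapler: black stapler 144 x 39 x 54 mm to the right of the unit, bystander, not to be disturbed. Origin: centre of its underside

How it is judged:
By the outcome, as a careful person would: the job done as asked, in the order asked, and still so for the second after the job is handed in, with the robot touching nothing.
It also fails if it takes over 40 s, if anything falls off the work surface, if the arm or the gripper's body presses on something with over 40 N, if the wrist force passes 120 N, or if a joint passes its speed limit or range.

## Robot

A 6-joint arm with a two-finger parallel gripper is mounted at the origin on a cart in front of the work surface, level with it; the furniture and walls round the work are solid. World frame = base frame: x ahead of the robot, y to its left, z up, the work surface at z = 0. Lengths are in mm, angles in rad, forces in N, time in s.
With the tool pointing down it reaches from about 350 to 775 mm from the base axis. Payload 7.3 kg.
Tool frame: the origin (TCP) lies at the very end of the fingers, on their centre line; the grasp point (between the pads) lies 19 mm behind it; z points along the fingers, y is the line along which they close (so a half turn about z gives the same grasp; the last joint's range is limited). The gripper opens to 92 mm and grips with 3 to 60 N. Pads are 19 mm wide; open, the fingers measure 130 mm over their backs; the gripper's body (75 mm by 190 mm) begins 47 mm behind the grasp point.
Start: joints at [0.987, 0.342, 1.524, -0, 1.275, -0.146], TCP at [222.561, 475.512, 226.741] pointing down, gripper open.
Joint ranges: [-2.53, 2.53], [-0.77, 2.02], [0.04, 2.7], [-1, 4.14], [0.28, 2.66], [-3.11, 3.11]. Speed limits (rad/s): [2.57, 2.57, 3.14, 3.14, 3.14, 3.14].

## Interface

Orientations are given as [roll, pitch, yaw] about the fixed x, y, z axes, in that order (R = Rz(yaw) Ry(pitch) Rx(roll)).
In Python, from plant import get_obs, capture, close_job gives the robot as it stands. The module is installed in compiled form; this text tells all that it offers.
- The arm moves only by the shell command python3 -m handwheel 'ROWS'. ROWS is JSON, a list of rows, each a list of 3 entries, a list of its own where there are three numbers: the turn, a rotation vector about the tool's x, y, z in degrees, then the shift along the tool's x, y, z in m, then the opening, from 0 (shut) to 1 (fully open). A call has 1 to 12 rows; each row is the pose to reach, as a shift and turn from the pose commanded when the call began, along the tool's axes at that moment; what a row does not reach only later rows make up. A row lasts 1/10 s, in which the tool goes at most 50 mm and 8.59 degrees, less where a joint would pass 70% of its speed; a pose out of reach is approached as far as the arm can. A call with a gripper value outside its range is refused whole. The fingers move at their own pace and stop on an object; the grip force is fixed at half the most. Time passes only in rows, so rows that repeat a pose let the fingers close. It gives the time, the measured TCP pose, the force, the opening and the grip force at its end, in the units of the state.
- get_obs(): the state, without advancing time (a new reading comes with each control period).
- capture(name): name is "scene" or "top"; returns a dict with "image" (400x640x3 uint8, red, green, blue), "depth" (400x640 float32, mm along the optical axis (not along the pixel's ray), 0 where there is no reading), "fx", "fy", "cx", "cy" (pixels), "camera_from_world" (4x4, takes a point from world to camera coordinates). Camera axes: x right, y down, z forward; pixel columns grow to the right and rows downward; lengths in mm; the calibration is good to about 2 mm. A picture is of the moment at which its call begins.
- close_job(): hands the job in; it is judged then, once.
The state is a dict: "time": time; "joint_positions": joint angles; "dq": joint speeds; "tau": joint torques, N m; "tool_pos": TCP position; "tcp_rot": TCP orientation; "contact_force": force on the tool from outside, world axes, zero at the start; "moment": the same for the moment, N m; "grip_width": finger opening in mm; "finger_force": force on a finger pad.
Only numpy, scipy, OpenCV 4.12 (cv2) and the standard library are available. Lean on these libraries where they do the work, as an engineer would, in place of code of your own. Each camera call takes 0.05 s, during which the arm holds its last target. There are 200 camera calls.

## Working session

There is one attempt and no reset: what is moved stays moved. The work goes in short steps, Python scripts to look and compute and a shell command to move; the robot and the scene stay as the last step left them, time stands still between calls to the robot, and variables do not carry over. Pictures are saved under pics/ and viewed, at most 10 in all, crops included, and the job is handed in when it is done.

```bash
mkdir -p pics; cat > h.py <<'E'
import numpy as np,cv2
from plant import get_obs,capture
def snap(n,f):
    c=capture(n); cv2.imwrite(f'pics/{f}.png',c['image'][:,:,::-1]); np.savez(f'{f}.npz',**c); return c
def world(c,u,v):
    z=float(np.median([d for d in c['depth'][v-1:v+2,u-1:u+2].ravel() if d>0]))
    p=np.array([(u-c['cx'])*z/c['fx'],(v-c['cy'])*z/c['fy'],z,1])
    return (np.linalg.inv(c['camera_from_world'])@p)[:3].round(1)
E
python3 -c "
from h import *
for n in('scene','top'):
    c=snap(n,n+'1');print(np.linalg.inv(c['camera_from_world']).round(2))
print(get_obs())"
```

```text
[[ 7.90000e-01 -3.20000e-01  5.20000e-01 -3.02880e+02]
 [-6.10000e-01 -4.00000e-01  6.90000e-01 -1.05158e+03]
 [-1.00000e-02 -8.60000e-01 -5.10000e-01  9.22630e+02]
 [ 0.00000e+00  0.00000e+00  0.00000e+00  1.00000e+00]]
[[ 2.00000e-02 -9.80000e-01  1.90000e-01  3.47950e+02]
 [-1.00000e+00 -2.00000e-02 -0.00000e+00  7.22100e+01]
 [ 1.00000e-02 -1.90000e-01 -9.80000e-01  1.24357e+03]
 [ 0.00000e+00  0.00000e+00  0.00000e+00  1.00000e+00]]
{'time': 0.1, 'joint_positions': array([ 9.86989131e-01,  3.42684008e-01,  1.52490504e+00,  2.24643346e-05,
        1.27539716e+00, -1.46007124e-01]), 'dq': array([-0.0023016 ,  0.00014942, -0.00163764, -0.00076115,  0.00168335,
        0.00169372]), 'tau': array([ 2.17058790e-03, -4.32004344e+01, -2.44697249e+01,  7.20642367e-02,
        5.25503280e-02, -2.89744821e-05]), 'tool_pos': array([222.35260585, 475.19785942, 226.1041306 ]), 'tcp_rot': array([-3.14021705e+00, -2.23999875e-04,  2.70378587e+00]), 'contact_force': array([ 0.16875009, -0.42050278,  0.31036688]), 'moment': array([-0.00255652,  0.03761989, -0.0179104 ]), 'finger_force': 0.0, 'grip_width': 91.65421252417532}
```

View pics/top1.png

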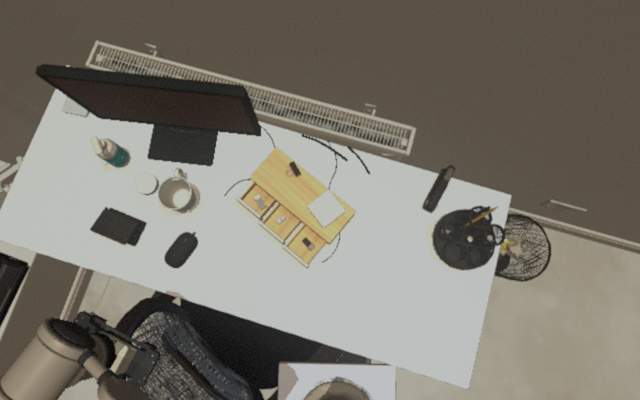

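View pics/scene1.png

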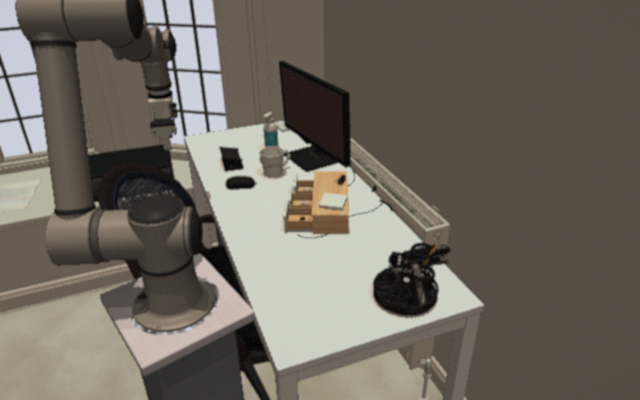

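The top picture shows the unit around (295,205), turned on the desk, with its drawer fronts facing lower left at about (250,207), (275,230) and (305,250). I'll enlarge it to identify what is in each drawer.

```bash
python3 -c "
from h import *
c=np.load('top1.npz');i=c['image'][140:275,225:365,::-1]
cv2.imwrite('pics/crop.png',cv2.resize(i,None,fx=5.5,fy=4.4*1.25,interpolation=cv2.INTER_CUBIC)[:,:,:][:600*2])
im=cv2.imread('pics/crop.png');im=cv2.resize(i,(600,579),interpolation=cv2.INTER_CUBIC);cv2.imwrite('pics/crop.png',im)"
```

```text
(no output)
```

View pics/crop.png

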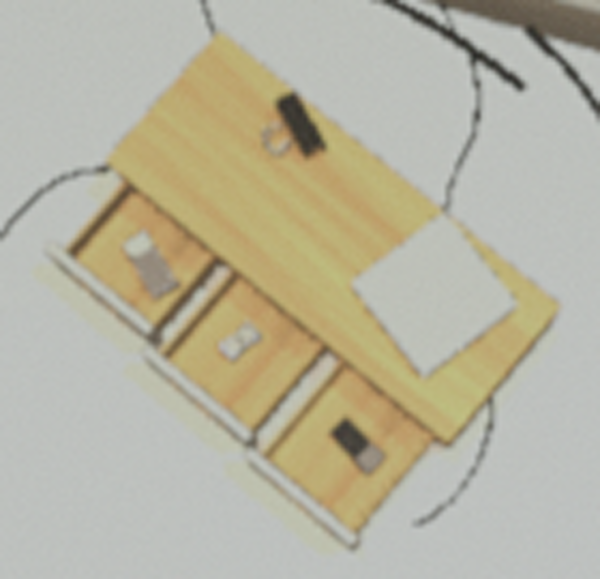

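Left drawer (150,265): eraser. Middle drawer (240,340): silver sharpener. Right drawer (357,445): USB stick. So the right and middle drawers get shut, and the left stays open. Next I'll fit the unit's pose and the front edges.

```bash
cat >> h.py <<'E'
def ray(c,u,v,h):
    T=np.linalg.inv(c['camera_from_world']);d=T[:3,:3]@[(u-c['cx'])/c['fx'],(v-c['cy'])/c['fy'],1];o=T[:3,3]
    return o+d*(h-o[2])/d[2]
E
python3 -c "
from h import *
c=np.load('top1.npz')
g=lambda p,h:ray(c,225+(p[0]+.5)*140/600-.5,140+(p[1]+.5)*135/579-.5,h)[:2]
P=np.array([g(p,75) for p in[(218,35),(108,165),(447,443),(560,305)]])
M=np.array([[60,145],[-60,145],[-60,-145],[60,-145]])
t=P.mean(0);H=M.T@(P-t);a=np.arctan2(H[0,1]-H[1,0],H[0,0]+H[1,1])
R=np.array([[np.cos(a),-np.sin(a)],[np.sin(a),np.cos(a)]])
print('unit',t,'yaw',a,np.degrees(a));print((P-t)@R)
for n,e in dict(l=[(48,252),(155,340)],m=[(147,350),(250,443)],r=[(250,455),(355,548)]).items():
    for p in e: 
        w=g(p,66);print(n,w.round(),((w-t)@R).round(1))
for y in(0,-94): print((t+R@[-60,y]).round(1),(t+R@[-140,y]).round(1))
# depth check: points of unit top
d=c['depth'];T=np.linalg.inv(c['camera_from_world'])
v,u=np.mgrid[140:275,225:365];z=d[140:275,225:365]
X=np.stack([(u-c['cx'])*z/c['fx'],(v-c['cy'])*z/c['fy'],z,np.ones_like(z)],-1)@T.T
L=np.c_[(X[...,:2].reshape(-1,2)-t)@R,X[...,2].ravel()]
for y in(94,0,-94):
    k=L[(abs(L[:,1]-y)<30)&(L[:,2]>52)&(L[:,2]<72)&(L[:,0]<-75)]
    print(y,len(k),np.percentile(k[:,0],[0,5,25,50,75,95,100]).round(1),np.median(k[:,2]))
m=L[(L[:,2]>70)&(L[:,2]<80)&(abs(L[:,0])<80)&(abs(L[:,1])<170)];print('top',np.percentile(m,[1,50,99],axis=0).round(1))
"
```

```text
unit [603.84252578 106.38709483] yaw -0.6641752910113002 -38.054441031820744
[[  56.45816392  143.44256609]
 [ -56.20367682  141.64805081]
 [ -57.49316675 -142.2630613 ]
 [  57.23867965 -142.8275556 ]]
l [590. 290.] [-123.8  136.2]
l [534. 218.] [-123.8   44.9]
m [527. 223.] [-131.9   44.7]
m [469. 155.] [-135.8  -44.9]
r [462. 154.] [-141.7  -49.8]
r [405.  86.] [-144.6 -138.6]
[556.6 143.4] [493.6 192.7]
[498.7  69.4] [435.7 118.7]
94 67 [-126.8 -126.2 -124.7 -122.5 -120.3 -118.7 -118. ] 64.96394645549572
0 67 [-138.8 -138.1 -136.8 -134.6 -132.5 -130.7 -130.4] 64.95275608584325
-94 69 [-147.2 -146.8 -145.2 -143.1 -141.1 -139.3 -138.8] 64.71231378952962
top [[ -57.6 -141.4   70.3]
 [  -8.1   20.8   74.2]
 [  56.4  143.4   79.2]]
```

```bash
cat > w.py <<'E'
from h import *
from scipy.spatial.transform import Rotation as Ro
A=None
def unit(a): return np.array([[np.cos(a),-np.sin(a)],[np.sin(a),np.cos(a)]])
def shift(goal):
    o=get_obs(); return Ro.from_euler('xyz',o['tcp_rot']).inv().apply(np.array(goal)-o['tool_pos'])/1000
E
python3 -c "
from w import *
c=np.load('top1.npz');a=-.6642;t=np.array([603.8,106.4]);R=unit(a)
d=c['depth'];T=np.linalg.inv(c['camera_from_world'])
v,u=np.mgrid[140:275,225:365];z=d[140:275,225:365]
X=np.stack([(u-c['cx'])*z/c['fx'],(v-c['cy'])*z/c['fy'],z,np.ones_like(z)],-1)@T.T
L=np.c_[(X[...,:2].reshape(-1,2)-t)@R,X[...,2].ravel()]
for y in(94,0,-94):
    k=L[(abs(L[:,1]-y)<42)&(L[:,2]>52)&(L[:,2]<72)&(L[:,0]<-75)]
    s=np.polyfit(k[:,1],k[:,0],1)[0];print(y,np.degrees(np.arctan(s)))
m=L[(L[:,2]>70)&(L[:,2]<80)&(abs(L[:,0])<80)&(abs(L[:,1])<170)]
(_,sz,an)=cv2.minAreaRect(m[:,:2].astype(np.float32));print(sz,an)
g=t+R@[-185,-94];print(g,shift([*g,226]),get_obs()['tcp_rot'])
"
```

```text
94 0.4249872217175683
0 0.22783930060643212
-94 0.48831334428524026
(290.12847900390625, 116.55000305175781) 89.64688110351562
[400.18475282 146.42288238] [-0.30044519 -0.22237319  0.00034273] [-3.14021705e+00 -2.23999875e-04  2.70378587e+00]
```

```bash
python3 -m handwheel '[[[0,0,2],[-0.02,-0.015,0],0],[[0,0,5],[-0.05,-0.037,0],0],[[0,0,8],[-0.09,-0.067,0],0],[[0,0,11],[-0.13,-0.096,0],0],[[0,0,13.3],[-0.17,-0.126,0],0],[[0,0,13.3],[-0.21,-0.155,0],0],[[0,0,13.3],[-0.25,-0.185,0],0],[[0,0,13.3],[-0.28,-0.207,0],0],[[0,0,13.3],[-0.296,-0.219,0],0],[[0,0,13.3],[-0.3,-0.222,0],0],[[0,0,13.3],[-0.3,-0.222,0],0],[[0,0,13.3],[-0.3,-0.222,0],0]]'
python3 -c "
from w import *
t=np.array([603.8,106.4]);R=unit(-.670)
o=get_obs();print(o['tcp_rot'],o['grip_width'],(o['tool_pos'][:2]-t)@R,shift([*(t+R@[-185,-94]),42]))"
```

```text
time: 1.3
tool_pos: [399.6, 148.0, 226.6]
tcp_rot: [-3.142, -0.001, 2.472]
contact_force: [-0.1, -0.7, 0.1]
grip_width: 1.8
finger_force: 0.0
[-3.14151204e+00 -6.83972162e-04  2.47228790e+00] 1.8133640644012161 [-185.88754284  -94.18560213] [-0.00101391  0.00019986  0.18456947]
```

```bash
python3 -m handwheel '[[[0,0,0],[0,0,0.02],0],[[0,0,0],[0,0,0.06],0],[[0,0,0],[0,0,0.1],0],[[0,0,0],[0,0,0.14],0],[[0,0,0],[0,0,0.17],0],[[0,0,0],[0,0,0.182],0],[[0,0,0],[0,0,0.184],0],[[0,0,0],[0,0,0.184],0]]'
python3 -c "
from w import *
snap('scene','scene2');c=snap('top','top2')
i=c['image'][150:285,225:365,::-1];j=np.load('scene2.npz')['image'][150:260,240:380,::-1]
cv2.imwrite('pics/c2.png',np.hstack([cv2.resize(i,(420,405)),cv2.resize(j,(380,405))]))
t=np.array([603.8,106.4]);R=unit(-.670)
o=get_obs();print((o['tool_pos'][:2]-t)@R,o['tool_pos'],o['contact_force'])"
```

```text
time: 2.1
tool_pos: [399.9, 148.1, 42.8]
tcp_rot: [-3.142, -0.0, 2.473]
contact_force: [0.1, -0.7, -0.1]
grip_width: 0.4
finger_force: 0.0
[-184.97890872  -93.60567935] [400.68170843 147.89915069  43.5942342 ] [ 0.26872813  0.11384725 -0.73517321]
```

View pics/c2.png

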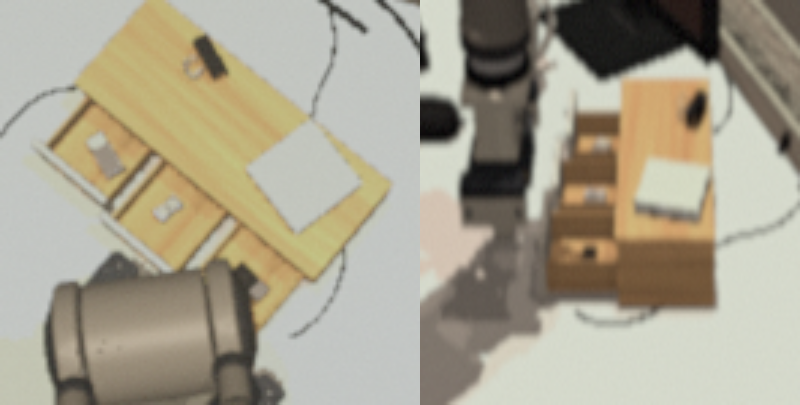

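The gripper stands in front of the right drawer and everything is clear. I'll push slowly along tool -x.

```bash
python3 -m handwheel '[[[0,0,0],[-0.004,0,0],0],[[0,0,0],[-0.009,0,0],0],[[0,0,0],[-0.014,0,0],0],[[0,0,0],[-0.017,0,0],0],[[0,0,0],[-0.019,0,0],0],[[0,0,0],[-0.021,0,0],0],[[0,0,0],[-0.023,0,0],0],[[0,0,0],[-0.025,0,0],0],[[0,0,0],[-0.027,0,0],0],[[0,0,0],[-0.029,0,0],0],[[0,0,0],[-0.031,0,0],0],[[0,0,0],[-0.033,0,0],0]]'
```

```text
time: 3.4
tool_pos: [425.9, 126.8, 42.7]
tcp_rot: [-3.142, -0.0, 2.472]
contact_force: [-1.1, 1.2, 0.5]
grip_width: 0.5
finger_force: 0.8
```

```bash
python3 -m handwheel '[[[0,0,0],[-0.003,0,0],0],[[0,0,0],[-0.006,0,0],0],[[0,0,0],[-0.009,0,0],0],[[0,0,0],[-0.012,0,0],0]]'
```

```text
time: 3.8
tool_pos: [435.6, 119.2, 42.7]
tcp_rot: [-3.142, -0.0, 2.472]
contact_force: [-1.1, 2.0, 0.5]
grip_width: 0.4
finger_force: 0.9
```

```bash
python3 -m handwheel '[[[0,0,0],[-0.004,0,0],0],[[0,0,0],[-0.008,0,0],0],[[0,0,0],[-0.012,0,0],0],[[0,0,0],[-0.016,0,0],0],[[0,0,0],[-0.020,0,0],0],[[0,0,0],[-0.024,0,0],0],[[0,0,0],[-0.028,0,0],0],[[0,0,0],[-0.032,0,0],0],[[0,0,0],[-0.036,0,0],0],[[0,0,0],[-0.04,0,0],0],[[0,0,0],[-0.043,0,0],0],[[0,0,0],[-0.045,0,0],0]]'
python3 -c "
from w import *
c=snap('top','top3');snap('scene','scene3')
i=c['image'][150:285,225:365,::-1];j=np.load('scene3.npz')['image'][150:260,240:380,::-1]
cv2.imwrite('pics/c3.png',np.hstack([cv2.resize(i,(420,405)),cv2.resize(j,(380,405))]))
t=np.array([603.8,106.4]);R=unit(-.670)
o=get_obs();print((o['tool_pos'][:2]-t)@R,o['contact_force'])"
```

```text
time: 5.0
tool_pos: [470.9, 91.1, 42.7]
tcp_rot: [3.142, -0.0, 2.471]
contact_force: [-1.3, 1.2, 0.7]
grip_width: 0.5
finger_force: 0.8
[-94.47123056 -94.30031455] [-0.20863592  0.14106358  0.39937456]
```

View pics/c3.png

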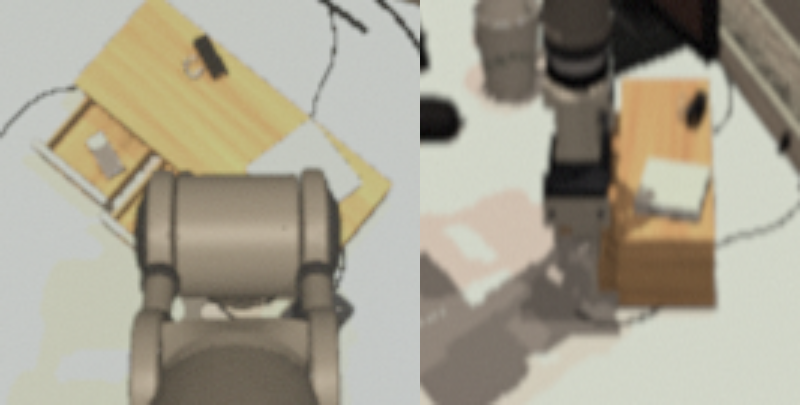

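The right drawer has about 25 mm left to go. I'll slow down from here.

```bash
python3 -m handwheel '[[[0,0,0],[-0.002,0,0],0],[[0,0,0],[-0.004,0,0],0],[[0,0,0],[-0.006,0,0],0],[[0,0,0],[-0.008,0,0],0],[[0,0,0],[-0.010,0,0],0],[[0,0,0],[-0.012,0,0],0],[[0,0,0],[-0.014,0,0],0],[[0,0,0],[-0.016,0,0],0],[[0,0,0],[-0.017,0,0],0],[[0,0,0],[-0.018,0,0],0]]'; python3 -m handwheel '[[[0,0,0],[-0.001,0,0],0],[[0,0,0],[-0.002,0,0],0],[[0,0,0],[-0.003,0,0],0]]'
```

```text
time: 6.1
tool_pos: [485.0, 80.2, 42.7]
tcp_rot: [3.141, 0.0, 2.472]
contact_force: [-1.5, 1.6, -0.9]
grip_width: 0.6
finger_force: 0.8
time: 6.4
tool_pos: [487.2, 78.3, 42.7]
tcp_rot: [3.141, 0.0, 2.472]
contact_force: [-0.0, 1.5, 1.2]
grip_width: 0.4
finger_force: 0.8
```

```bash
python3 -m handwheel '[[[0,0,0],[-0.001,0,0],0],[[0,0,0],[-0.002,0,0],0]]'
```

```text
time: 6.6
tool_pos: [488.8, 77.1, 42.7]
tcp_rot: [3.141, 0.0, 2.472]
contact_force: [-0.9, 2.7, -0.1]
grip_width: 0.2
finger_force: 0.8
```

```bash
python3 -m handwheel '[[[0,0,0],[-0.001,0,0],0],[[0,0,0],[-0.002,0,0],0]]'; python3 -m handwheel '[[[0,0,0],[-0.001,0,0],0]]'
```

```text
time: 6.8
tool_pos: [490.0, 76.1, 42.7]
tcp_rot: [-3.142, -0.001, 2.471]
contact_force: [-4.1, 5.5, 4.0]
grip_width: 0.6
finger_force: 3.1
time: 6.9
tool_pos: [490.0, 76.0, 42.7]
tcp_rot: [-3.141, -0.003, 2.471]
contact_force: [-5.2, 9.5, 6.6]
grip_width: 0.1
finger_force: 5.3
```

The stop is reached: the force is rising and the position no longer changes. I'll back off and go round to the middle drawer.

```bash
python3 -m handwheel '[[[0,0,0],[0.003,0,0],0],[[0,0,0],[0.015,0,0],0],[[0,0,0],[0.045,0,0],0],[[0,0,0],[0.08,0,0],0],[[0,0,0],[0.104,0,0],0],[[0,0,0],[0.108,0.01,0],0],[[0,0,0],[0.108,0.04,0],0],[[0,0,0],[0.108,0.075,0],0],[[0,0,0],[0.108,0.09,0],0],[[0,0,0],[0.108,0.094,0],0],[[0,0,0],[0.108,0.094,0],0]]'
python3 -c "
from w import *
c=snap('top','top4');snap('scene','scene4')
i=c['image'][150:285,225:365,::-1];j=np.load('scene4.npz')['image'][150:260,240:380,::-1]
cv2.imwrite('pics/c4.png',np.hstack([cv2.resize(i,(420,405)),cv2.resize(j,(380,405))]))
t=np.array([603.8,106.4]);R=unit(-.670)
o=get_obs();print((o['tool_pos'][:2]-t)@R,o['tcp_rot'],o['contact_force'])"
```

```text
time: 8.0
tool_pos: [465.0, 216.1, 42.5]
tcp_rot: [-3.142, 0.0, 2.472]
contact_force: [-1.0, -0.3, -1.0]
grip_width: 0.3
finger_force: 0.0
[-177.08208141   -1.33012268] [-3.14062424e+00 -5.10539344e-04  2.47134116e+00] [-0.20310096 -0.23617588  0.15333567]
```

View pics/c4.png

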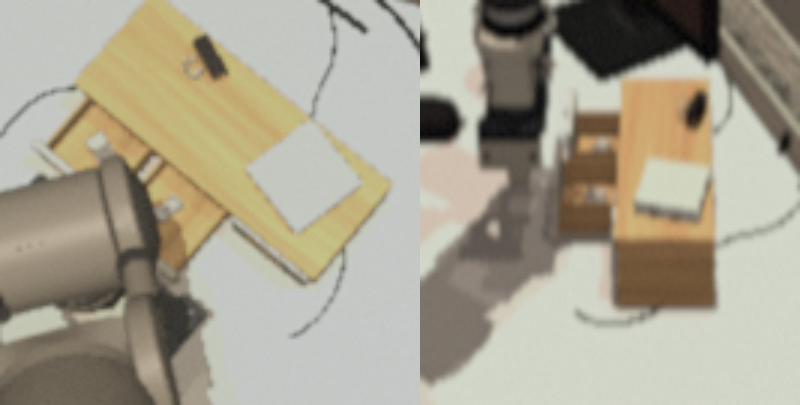

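The right drawer is shut, with its panel at (270,255) against the face. Left and middle are unchanged. Now the middle drawer.

```bash
python3 -m handwheel '[[[0,0,0],[-0.004,0,0],0],[[0,0,0],[-0.010,0,0],0],[[0,0,0],[-0.015,0,0],0],[[0,0,0],[-0.018,0,0],0],[[0,0,0],[-0.020,0,0],0],[[0,0,0],[-0.022,0,0],0],[[0,0,0],[-0.024,0,0],0],[[0,0,0],[-0.026,0,0],0],[[0,0,0],[-0.028,0,0],0],[[0,0,0],[-0.03,0,0],0],[[0,0,0],[-0.032,0,0],0],[[0,0,0],[-0.035,0,0],0]]'; python3 -m handwheel '[[[0,0,0],[-0.004,0,0],0],[[0,0,0],[-0.008,0,0],0],[[0,0,0],[-0.012,0,0],0],[[0,0,0],[-0.016,0,0],0],[[0,0,0],[-0.020,0,0],0],[[0,0,0],[-0.024,0,0],0],[[0,0,0],[-0.028,0,0],0],[[0,0,0],[-0.032,0,0],0],[[0,0,0],[-0.036,0,0],0],[[0,0,0],[-0.04,0,0],0],[[0,0,0],[-0.043,0,0],0],[[0,0,0],[-0.045,0,0],0]]'
python3 -c "
from w import *
t=np.array([603.8,106.4]);R=unit(-.670)
o=get_obs();print((o['tool_pos'][:2]-t)@R,o['contact_force'])"
```

```text
time: 9.3
tool_pos: [492.1, 194.4, 42.7]
tcp_rot: [-3.142, -0.001, 2.472]
contact_force: [-1.6, 1.6, -0.3]
grip_width: 0.5
finger_force: 0.9
time: 10.5
tool_pos: [527.8, 166.1, 42.7]
tcp_rot: [3.142, 0.0, 2.472]
contact_force: [-1.2, 1.4, 1.4]
grip_width: 0.3
finger_force: 0.8
[-96.66450613  -0.45394794] [-1.17365321  1.42019556  1.37203873]
```

```bash
python3 -m handwheel '[[[0,0,0],[-0.002,0,0],0],[[0,0,0],[-0.004,0,0],0],[[0,0,0],[-0.006,0,0],0],[[0,0,0],[-0.008,0,0],0],[[0,0,0],[-0.010,0,0],0],[[0,0,0],[-0.012,0,0],0],[[0,0,0],[-0.014,0,0],0],[[0,0,0],[-0.016,0,0],0],[[0,0,0],[-0.018,0,0],0],[[0,0,0],[-0.020,0,0],0],[[0,0,0],[-0.021,0,0],0],[[0,0,0],[-0.022,0,0],0]]'; python3 -m handwheel '[[[0,0,0],[-0.001,0,0],0],[[0,0,0],[-0.002,0,0],0],[[0,0,0],[-0.003,0,0],0]]'
python3 -c "
from w import *
t=np.array([603.8,106.4]);R=unit(-.670)
o=get_obs();print((o['tool_pos'][:2]-t)@R,o['contact_force'])"
```

```text
time: 11.7
tool_pos: [544.8, 152.6, 42.7]
tcp_rot: [3.142, -0.0, 2.472]
contact_force: [-1.2, -0.4, 1.0]
grip_width: 0.4
finger_force: 0.8
time: 12.0
tool_pos: [547.1, 150.7, 42.7]
tcp_rot: [-3.142, -0.0, 2.472]
contact_force: [-1.6, 0.0, 1.3]
grip_width: 0.5
finger_force: 0.8
[-71.99368298  -0.46014363] [-1.64639924  0.02039418  1.28976041]
```

```bash
python3 -m handwheel '[[[0,0,0],[-0.001,0,0],0],[[0,0,0],[-0.002,0,0],0]]'; python3 -m handwheel '[[[0,0,0],[-0.001,0,0],0]]'
```

```text
time: 12.2
tool_pos: [548.4, 149.7, 42.7]
tcp_rot: [-3.141, -0.001, 2.472]
contact_force: [-3.5, 4.1, 3.8]
grip_width: 0.6
finger_force: 2.9
time: 12.3
tool_pos: [548.4, 149.6, 42.7]
tcp_rot: [-3.141, -0.002, 2.471]
contact_force: [-7.3, 6.5, 4.7]
grip_width: 0.6
finger_force: 4.8
```

The middle drawer is at its stop. I'll back straight out, then lift away.

```bash
python3 -m handwheel '[[[0,0,0],[0.003,0,0],0],[[0,0,0],[0.015,0,0],0],[[0,0,0],[0.045,0,0],0],[[0,0,0],[0.08,0,0],0],[[0,0,0],[0.108,0,0],0],[[0,0,0],[0.114,0,-0.02],0],[[0,0,0],[0.114,0,-0.06],0],[[0,0,0],[0.114,0,-0.1],0],[[0,0,0],[0.13,0,-0.14],0],[[0,0,0],[0.14,0,-0.16],0],[[0,0,0],[0.14,0,-0.16],0]]'
python3 -m handwheel '[[[0,0,0],[0.02,0.0,0],0],[[0,0,0],[0.05,0.0,0],0],[[0,0,0],[0.09,0.03,0],0],[[0,0,0],[0.12,0.06,0],0],[[0,0,0],[0.14,0.1,0],0],[[0,0,0],[0.15,0.13,0],0],[[0,0,0],[0.15,0.14,0],0],[[0,0,0],[0.15,0.14,0],0]]'
python3 -c "
from w import *
c=snap('top','top5');snap('scene','scene5')
i=c['image'][150:285,225:365,::-1];j=np.load('scene5.npz')['image'][150:260,240:380,::-1]
cv2.imwrite('pics/c5.png',np.hstack([cv2.resize(i,(420,405)),cv2.resize(j,(380,405))]))"
```

```text
time: 13.4
tool_pos: [440.2, 237.3, 206.0]
tcp_rot: [3.135, 0.004, 2.473]
contact_force: [0.1, -0.1, -0.5]
grip_width: 0.3
finger_force: 0.0
time: 14.2
tool_pos: [409.0, 439.5, 200.5]
tcp_rot: [-3.14, -0.0, 2.473]
contact_force: [-0.3, 0.6, -0.5]
grip_width: 0.6
finger_force: 0.0
```

View pics/c5.png

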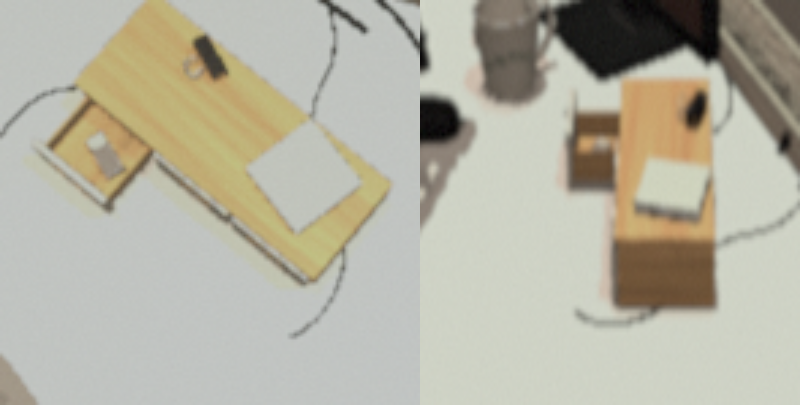

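The middle and right drawers are shut flush (panels at (190,185) and (270,255)). The left drawer is open with the eraser in it, as before, and nothing else has moved. The arm is clear.

```bash
python3 -c "
from plant import close_job
print(close_job())"
```

```text
the job is handed in; nothing more can be done
None
```

I pushed the right drawer (USB stick) and then the middle drawer (sharpener) gently shut to their stops. The left drawer with the eraser is still open as it was, the last pictures show nothing else moved, and the job was handed in at about 14 s.

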